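# Pin the latch of the dog-biscuit box

### The arm

A 6-joint arm with a two-finger parallel gripper is mounted at the origin on a cart in front of the work surface, level with it; the furniture and walls round the work are solid. World frame = base frame: x ahead of the robot, y to its left, z up, the work surface at z = 0. Lengths are in m, angles in degrees, forces in N, time in s.
With the tool pointing down it reaches from about 0.4 to 0.825 m from the base axis. Payload 7 kg.
Tool frame: the origin (TCP) lies midway between the tips of the shut fingers; the grasp point (between the pads) lies ctrl.tcp_to_grasp behind it (ctrl.tcp_to_grasp is the distance from the TCP to the grasp point, in m); z points along the fingers, y is the line along which they close (so a half turn about z gives the same grasp; the last joint's range is limited). The gripper opens to 88 mm and grips with 3 to 60 N. Pads are 19 mm wide; open, the fingers measure 130 mm over their backs; the gripper's body (78 mm by 193 mm) begins 47 mm behind the grasp point.
Start: joints at [88.356, 20.546, 0.682, 0, -70.136, -16.507], TCP at [0.21, 0.641, 0.227] pointing down, gripper open.
Joint ranges: [-176.03, 176.03], [-82.01, 121.73], [-58.28, 71.71], [-173.87, 95.51], [-174.79, -0.11], [-173.66, 173.66]. Speed limits (degrees/s): [136.94, 136.94, 172.46, 180, 180, 180].

### API

Orientations are given as [roll, pitch, yaw] about the fixed x, y, z axes, in that order (R = Rz(yaw) Ry(pitch) Rx(roll)).
In Python, from plant import ctrl, imaging, close_job gives the robot as it stands.
- The arm moves only by the shell command python3 -m crank 'ROWS'. ROWS is JSON, a list of rows, each a list of 3 entries, a list of its own where there are three numbers: the shift along the world's x, y, z in m, then the turn, a rotation vector about the world's x, y, z in degrees, then the opening, from -1 (shut) to 1 (fully open), so that 0 is half open. A call has 1 to 12 rows; each row shifts and turns the commanded pose from where the row before left it; what a row does not reach is not made up. A row lasts 1/10 s, in which the tool goes at most 50 mm and 8.59 degrees, less where a joint would pass 70% of its speed; a pose out of reach is approached as far as the arm can. A call is refused whole if a number of a shift passes 0.05 or a number of a turn 8.59, either way. A call with a gripper value outside its range is refused whole. The fingers move at their own pace and stop on an object; the grip force is fixed at half the most. Time passes only in rows, so rows that do not move let the fingers close. It gives the time, the measured TCP pose, the force, the opening and the grip force at its end, in the units of the state.
- ctrl.get_obs(): the state, without advancing time (a new reading comes with each control period).
- imaging.snapshot(name): name is "side" or "top"; returns (picture, depth): 384x512x3 uint8, blue, green, red; 384x512 float32, m along the optical axis (not along the pixel's ray), 0 where there is no reading.
- imaging.camera_model(name): a dict with "mtx" (3x3 intrinsics, pixels), "R" (3x3) and "t" (3): a world point X has camera coordinates R X + t. Camera axes: x right, y down, z forward; pixel columns grow to the right and rows downward; lengths in m; the calibration is good to about 2 mm. A picture is of the moment at which its call begins. camera_model takes no time and is no camera call.
- close_job(): hands the job in; it is judged then, once.
The state is a dict: "clock": time; "joint_pos": joint angles; "qvel": joint speeds; "tau": joint torques, N m; "tool_pos": TCP position; "orientation": TCP orientation; "force": force on the tool from outside, world axes, zero at the start; "moment": the same for the moment, N m; "opening": finger opening in m; "gripper_force": force on a finger pad.
Only numpy, scipy, OpenCV 4.12 (cv2) and the standard library are available. Lean on these libraries where they do the work, as an engineer would, in place of code of your own. Each camera call takes 0.05 s, during which the arm holds its last target. There are 200 camera calls.

### The job

Lock the dog-biscuit box: swing the latch bar down across the hatch until it stops inside the fork, then take the red-headed lock pin from its wooden rest and push it fully home through the fork and the bar. Let go of it, and leave the mug, the jam jar and the flat tin standing where they are.

Things in the scene. Friction and masses are not known exactly. Their poses are not given: they have to be found in the camera images.
- biscuit_box: Fixed white box with a wooden hatch in its sloping front: 200 mm deep, 240 wide, 182 high. Origin: centre of its underside; x away from the robot at yaw 0, y left, z up. The front slopes 35 degrees from level, from 70 mm high at the front edge up to the top, rising along +x. The fork is on the right of the slope (y = -65 mm), the bar's pivot on the left (y = +65 mm).
- keeper: Steel fork on the box's slope. Origin: centre of the pin hole in the top face of the upper ear; z: hole axis, square out of the slope, 35 degrees from vertical towards the robot; x up the slope; y left. Slope face at z = -31 mm. Ears 36 x 36 mm at z = -5..0 and -21..-16 mm, each with a 13 mm through hole; a web joins them at y = -18..-24 mm. The pin goes in along -z.
- latch_bar (a joint): Angle of the dark steel latch bar, rad: 0 = across the hatch at its stop, in the fork, its 14 mm hole in line with the fork's; grows as it swings up the slope, to 1.4. It starts open. At angle q it runs from the pivot along (sin q, -cos q, 0) of the keeper's frame. Bar 22 mm wide, 6 thick, hole 130 mm from the pivot. Friction holds it where it is left; about 1 N at the knob moves it.
- bar_pivot (a point): Pivot of the latch bar, at (0, 130, 0) mm in the keeper's frame; its axis is parallel to the keeper's z. The bar lies at z = -13.5 to -7.5 mm of that frame.
- bar_knob (a point): Centre of the top of the upright black knob on the latch bar, 70 mm from the pivot: a cylinder 18 mm in diameter, 34 mm tall, parallel to the keeper's z; its top lies at z = +26.5 mm of the keeper's frame.
- lock_pin: Loose pin, about 60 g. Origin: on its axis at the collar's underside; z towards the head. Steel shaft 10 mm thick down to z = -26 mm, the last 5 mm tapered; collar 22 mm in diameter, z = 0..4 mm; red cylindrical head 18 mm in diameter up to z = 34.5 mm. It starts upright in its rest, collar on the rest's top. Fully home, its collar lies on the upper ear, its origin at the keeper's.
- pin_rest: Fixed wooden block 60 x 60 x 32 mm with an upright 13.5 mm through hole in the middle, where the pin stands at the start; it may be to the left or to the right of the box. Origin: centre of its underside.
- mug: Loose spotted mug 82 x 114 x 91 mm, to be left alone; it stands on the other side of the box from the pin rest. Origin: centre of its underside.
- jam_jar: Loose jam jar with a green lid, 66 mm in diameter, 99 mm tall, to be left alone. Origin: centre of its underside.
- flat_tin: Loose flat tin 86 mm in diameter, 40 mm tall, to be left alone. Origin: centre of its underside.

How it is judged (in metres and radians):
On the way, in this order (a step that is already met when the one before it is completed fails the run):
1. the latch bar is across, at its stop in the fork (within 0.04 rad), with the pin not yet in (value of joint latch_bar below 0.04 rad and distance between lock_pin and keeper above 0.04 m), for 0.2 s.
2. the pin is through the fork and the bar with its collar down on the upper ear (distance between lock_pin and keeper below 0.005 m and angle between the z axis of lock_pin and the z axis of keeper, either way round below 0.2 rad), for 0.2 s.
At the end, for the whole second after the job is handed in: The bar lies across the hatch within 0.05 rad of its stop; the pin stands in the fork's holes through the bar, its collar within 3 mm of the upper ear and its origin within 5 mm of the hole's centre, in line with the hole within 0.2 rad, at rest (all of step 2 and value of joint latch_bar below 0.05 rad and z of lock_pin in the frame of keeper below 0.003 m and linear speed of lock_pin below 0.02 m/s); the robot touches nothing.
It fails at once if the mug is moved by more than 30 mm (distance of mug from where it was at the start of the episode above 0.03 m).
It fails at once if the jam jar is moved by more than 30 mm (distance of jam_jar from where it was at the start of the episode above 0.03 m).
It fails at once if the flat tin is moved by more than 30 mm (distance of flat_tin from where it was at the start of the episode above 0.03 m).
It also fails if it takes over 46 s, if anything falls off the work surface, if the arm or the gripper's body presses on something with over 40 N, if the wrist force passes 120 N, or if a joint passes its speed limit or range.

## Working session

There is one attempt and no reset: what is moved stays moved. The work goes in short steps, Python scripts to look and compute and a shell command to move; the robot and the scene stay as the last step left them, time stands still between calls to the robot, and variables do not carry over. Pictures are saved under pics/ and viewed, at most 10 in all, crops included, and the job is handed in when it is done.

```bash
ls; mkdir -p pics
python3 - <<'E'
from plant import ctrl, imaging
import cv2, numpy as np
print(ctrl.tcp_to_grasp); print(ctrl.get_obs())
for n in("side","top"):
    p,d=imaging.snapshot(n); cv2.imwrite(f"pics/{n}0.png",p); np.savez(f"{n}0.npz",p=p,d=d)
    m=imaging.camera_model(n); print(n,m["mtx"],-m["R"].T@m["t"],m["R"])
E
```

```text
pics
0.0188
{'clock': 0.0, 'joint_pos': array([ 8.83544892e+01,  2.05922356e+01,  6.33870775e-01, -1.90912622e-02,
       -7.01356985e+01, -1.65054865e+01]), 'qvel': array([-0.09848701,  0.02217897,  0.00231174, -0.02485115, -0.04393173,
        0.04876934]), 'tau': array([ 7.31876244e-04, -5.82722676e+01,  2.93048984e+01,  6.99690118e+00,
        7.00510878e-03, -1.74358020e-04]), 'tool_pos': array([0.21017304, 0.64093484, 0.22561762]), 'orientation': array([ 1.79904714e+02, -9.51913318e-03, -1.81574912e+01]), 'force': array([0.36736663, 0.53399744, 0.09255323]), 'moment': array([ 0.00775448,  0.01832795, -0.00455632]), 'gripper_force': 0.0, 'opening': 0.08752959124707911}
side [[439.15394755   0.         254.99765814]
 [  0.         439.15394755 194.72464502]
 [  0.           0.           1.        ]] [-0.08394916 -1.07488584  0.68196796] [[ 0.87087077 -0.49151058  0.00120356]
 [-0.20706238 -0.3690969  -0.90603126]
 [ 0.44576818  0.78878693 -0.42320905]]
top [[403.97760563   0.         249.96508977]
 [  0.         403.97760563 187.58054106]
 [  0.           0.           1.        ]] [ 0.24728995 -0.02620912  1.41320413] [[-0.07028607 -0.99752264 -0.00290744]
 [-0.97692865  0.06942367 -0.20196724]
 [ 0.20166874 -0.01135512 -0.97938796]]
```

View pics/top0.png

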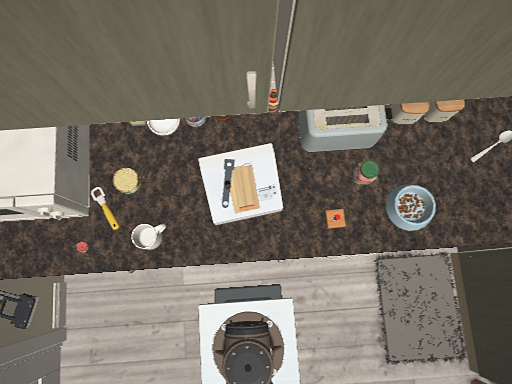

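View pics/side0.png

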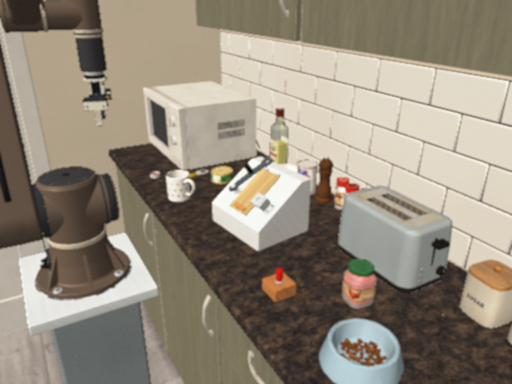

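The top view shows the box at (240,183), with the open bar at (228,183) and the fork at about (267,191). The pin rest is at (336,218), the mug at (147,236), the tin at (125,180) and the jar at (367,173). I'll enlarge the box and get 3D points.

```bash
cat > h.py <<'E'
import numpy as np, cv2
from plant import ctrl, imaging
def cloud(n,d):
    m=imaging.camera_model(n); v,u=np.indices(d.shape)
    K=m["mtx"]; c=np.stack([(u-K[0,2])/K[0,0]*d,(v-K[1,2])/K[1,1]*d,d],-1)
    return (c-m["t"])@m["R"]
def proj(n,X):
    m=imaging.camera_model(n); c=np.asarray(X)@m["R"].T+m["t"]; q=c@m["mtx"].T; return q[...,:2]/q[...,2:]
def ray(n,uv,z):
    m=imaging.camera_model(n); o=-m["R"].T@m["t"]; r=m["R"].T@np.linalg.inv(m["mtx"])@np.array([*uv,1.]); return o+r*(z-o[2])/r[2]
E
python3 - <<'E'
from h import *
a=np.load("top0.npz"); P=cloud("top",a["d"]); p=a["p"]
hsv=cv2.cvtColor(p,cv2.COLOR_BGR2HSV)
# box region: height-based
H=P[...,2]; sub=np.zeros(H.shape,bool); sub[140:228,190:290]=1
bm=sub&(H>0.03)&(P[...,0]<0.9)
print("box fp",[np.round(x,3) for x in cv2.boxPoints(cv2.minAreaRect(P[bm][:,:2].astype(np.float32)))])
top=sub&(abs(H-.182)<.006); 
r=cv2.minAreaRect(P[top][:,:2].astype(np.float32)); print("topface",r,cv2.boxPoints(r))
# slope white
w=sub&(hsv[...,1]<40)&(hsv[...,2]>150)&(H>.08)&(H<.165)
X=P[w]; c=np.median(X,0)
for i in range(5):
    c=X.mean(0); n=np.linalg.svd(X-c,full_matrices=False)[2][2]; n*=np.sign(n[2]); e=(X-c)@n; X=X[abs(e)<max(.003,.0*1)] if i else X[abs(e)<.01]
print("slope n",n,len(X),c,np.degrees(np.arccos(n[2])),"yaw",np.degrees(np.arctan2(-n[1],-n[0])),"off",n@c)
red=sub*0+((hsv[...,1]>150)&((hsv[...,0]<8)|(hsv[...,0]>172))&(hsv[...,2]>100)); red[:, :300]=0; red[:,360:]=0; red[:205]=0;red[235:]=0
vs,us=np.nonzero(red); print("red",us.mean(),vs.mean(),len(us),P[vs,us].max(0),P[vs,us].mean(0),ray("top",(us.mean(),vs.mean()),.066))
rb=(H>.02)&(H<.045); s2=np.zeros_like(rb); s2[200:235,320:352]=1; r=cv2.minAreaRect(P[rb&s2][:,:2].astype(np.float32)); print("rest",r)
for nme,(u,v) in dict(jar=(367,173),tin=(125,180),mug=(147,236)).items():
    s=np.zeros_like(rb); s[v-18:v+18,u-20:u+20]=1; s&=H>.025; print(nme,P[s].mean(0),P[s].max(0))
x=cv2.resize(p[135:232,190:290],None,fx=6,fy=6,interpolation=cv2.INTER_CUBIC); cv2.imwrite("pics/topz.png",x)
s=np.load("side0.npz")["p"]; cv2.imwrite("pics/sidez.png",cv2.resize(s[140:305,190:320],None,fx=3.6,fy=3.6,interpolation=cv2.INTER_CUBIC))
E
```

```text
box fp [array([0.234, 0.065], dtype=float32), array([ 0.269, -0.172], dtype=float32), array([ 0.646, -0.117], dtype=float32), array([0.612, 0.12 ], dtype=float32)]
topface ((0.5778297185897827, -0.006471380591392517), (0.1008743941783905, 0.23901361227035522), 8.24322509765625) [[ 0.51077926  0.10456926]
 [ 0.545048   -0.13197495]
 [ 0.6448802  -0.11751202]
 [ 0.61061144  0.11903219]]
slope n [-0.56273336 -0.081287    0.82263211] 1186 [ 0.5071553  -0.01246478  0.12556371] 34.650847580363845 yaw 8.219537718587446 off -0.1810872469401721
red 336.92 216.8 25 [ 0.41402092 -0.31816611  0.07213584] [ 0.40447646 -0.32606052  0.06404956] [ 0.40424704 -0.32561527  0.066     ]
rest ((0.4049089252948761, -0.3261490762233734), (0.06035369634628296, 0.061937086284160614), 1.3293969631195068)
jar [ 0.54654542 -0.43359711  0.09140395] [ 0.58605859 -0.02620912  1.41320413]
tin [0.58682211 0.38734592 0.05130962] [0.63339443 0.43429856 1.41320413]
mug [0.3850971  0.30183677 0.10674304] [0.42580212 0.357371   1.41320413]
```

View pics/topz.png

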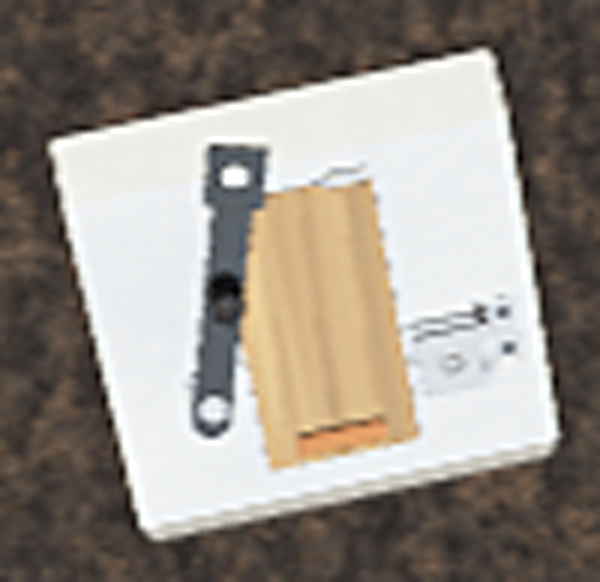

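View pics/sidez.png

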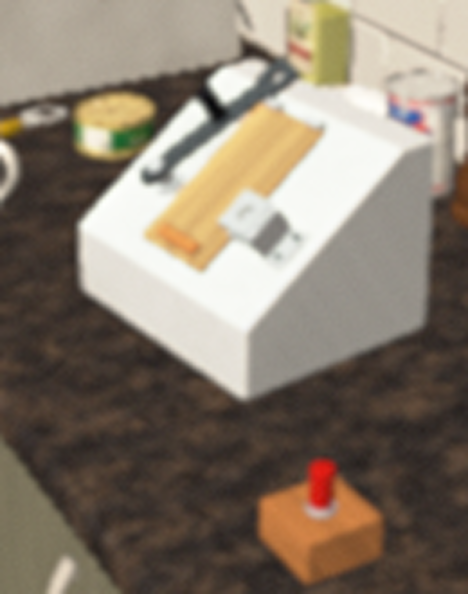

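The fork hole is at about zoom (452,362), the bar pivot at (212,412), the bar hole at (235,176) and the knob top at (228,290). The pin stands upright in its rest, at front right.

```bash
cat >> h.py <<'E'
yaw=np.radians(8.24); Rz=np.array([[np.cos(yaw),-np.sin(yaw),0],[np.sin(yaw),np.cos(yaw),0],[0,0,1]])
C0=np.array([.5288,-.0136,0]); s,c=np.sin(np.radians(35)),np.cos(np.radians(35))
RK=Rz@np.array([[c,0,-s],[0,1,0],[s,0,c]])  # keeper axes in columns (x upslope,y,z out)
F0=C0+Rz@np.array([-.1,0,.07])  # front edge mid of slope
def rayslope(n,uv,h):
    m=imaging.camera_model(n); o=-m["R"].T@m["t"]; r=m["R"].T@np.linalg.inv(m["mtx"])@np.array([*uv,1.])
    nn=RK[:,2]; return o+r*((h-nn@(o-F0))/(nn@r))
E
python3 - <<'E'
from h import *
a=np.load("top0.npz"); P=cloud("top",a["d"])
z=lambda x,y:((x+.5)/6-.5+190,(y+.5)/6-.5+135)
S=lambda X:np.round((X-F0)@RK*1e3,1)
for nm,q,h in (("hole",(452,362),.031),("pivot",(212,412),.0235),("barhole",(235,176),.0235),("knobtop",(228,285),.0575)):
    X=rayslope("top",z(*q),h); print(nm,np.round(X,4),"slope coords",S(X))
for q in((440,382),(465,375),(470,360)): 
    u,v=z(*q); print("depth pt",S(P[round(v),round(u)]))
# ear pixels by height above slope
Q=(P-F0)@RK; sub=np.zeros(Q.shape[:2],bool); sub[175:212,250:285]=1
e=sub&(abs(Q[...,2]-.031)<.005); print("ear",e.sum(),Q[e].mean(0),Q[e].min(0),Q[e].max(0))
# side view
b=np.load("side0.npz"); Qs=(cloud("side",b["d"])-F0)@RK; sub=np.zeros(Qs.shape[:2],bool); sub[185:215,245:285]=1
e=sub&(abs(Qs[...,2]-.031)<.005); print("ear side",e.sum(),Qs[e].mean(0),Qs[e].min(0),Qs[e].max(0))
m=sub&0|((abs(Qs[...,2])<.004)&(abs(Qs[...,1])<.12)&(Qs[...,0]>.02)&(Qs[...,0]<.18)); print("slope res side",m.sum(),np.median(Qs[m],0))
print("rest/pin side"); 
hs=cv2.cvtColor(b["p"],cv2.COLOR_BGR2HSV); Ps=cloud("side",b["d"])
r=(hs[...,1]>150)&((hs[...,0]<5)|(hs[...,0]>174)); r[:262]=0; r[288:]=0; r[:,:270]=0; r[:,:]&=(np.arange(512)<290)
print(r.sum(),np.round(Ps[r].mean(0),4),Ps[r].max(0)); 
print(RK)
E
```

```text
hole [ 0.4824 -0.0872  0.1383] slope coords [ 74.9 -66.2  31. ]
pivot [0.4658 0.0429 0.1307] slope coords [72.2 65.  23.5]
barhole [0.5754 0.02   0.2044] slope coords [200.7  26.6  23.5]
knobtop [0.5177 0.0269 0.2066] slope coords [156.   41.7  57.5]
depth pt [ 68.1 -57.9  36.2]
depth pt [ 66.3 -71.5  31.5]
depth pt [ 72.2 -75.9  30.8]
ear 122 [ 0.07602527 -0.06719016  0.03077942] [ 0.05694018 -0.08848177  0.02616123] [ 0.09468765 -0.0466158   0.03546754]
ear side 142 [ 0.07334784 -0.0731502   0.03184364] [ 0.05615051 -0.09330257  0.02625333] [ 0.09202157 -0.0488175   0.03571337]
slope res side 1207 [[[ 0.03081593  0.7259568   0.68806253]
  [ 0.01051414  0.55371621  0.70606251]
  [ 0.00912732  0.52765934  0.70757816]
  ...
  [ 0.40056458 -0.63135819  0.45019735]
  [ 0.40022126 -0.63298562  0.45047602]
  [ 0.40093908 -0.63401529  0.4499821 ]]

 [[ 0.03081593  0.7259568   0.68806253]
  [ 0.01051414  0.55371621  0.70606251]
  [ 0.00912732  0.52765934  0.70757816]
  ...
  [ 0.40056458 -0.63135819  0.45019735]
  [ 0.40022126 -0.63298562  0.45047602]
  [ 0.40093908 -0.63401529  0.4499821 ]
[... 499 characters left out ...]
1 ]]

 [[ 0.03081593  0.7259568   0.68806253]
  [ 0.01051414  0.55371621  0.70606251]
  [ 0.00912732  0.52765934  0.70757816]
  ...
  [ 0.40056458 -0.63135819  0.45019735]
  [ 0.40022126 -0.63298562  0.45047602]
  [ 0.40093908 -0.63401529  0.4499821 ]]

 [[ 0.03081593  0.7259568   0.68806253]
  [ 0.01051414  0.55371621  0.70606251]
  [ 0.00912732  0.52765934  0.70757816]
  ...
  [ 0.40056458 -0.63135819  0.45019735]
  [ 0.40022126 -0.63298562  0.45047602]
  [ 0.40093908 -0.63401529  0.4499821 ]]]
rest/pin side
88 [ 0.4082 -0.3234  0.0515] [ 0.46741032 -0.23748085  0.07060557]
[[ 0.81069546 -0.14331989 -0.56765507]
 [ 0.11740078  0.98967642 -0.08220491]
 [ 0.57357644  0.          0.81915204]]
```

```bash
cat >> h.py <<'E'
from scipy.spatial.transform import Rotation as Ro
K0=F0+RK@np.array([.0745,-.0655,.031])
def kp(x,y,z): return K0+RK@np.array([x,y,z])
R1=np.stack([-RK[:,1],-RK[:,0],-RK[:,2]],1)
def togo(X,Rt=None):
    o=ctrl.get_obs(); print("shift mm",np.round((np.asarray(X)-o["tool_pos"])*1e3,1))
    if Rt is not None: v=Ro.from_matrix(Rt)*Ro.from_euler("xyz",o["orientation"],degrees=True).inv(); v=np.degrees(v.as_rotvec()); print("turn",np.round(v,2),np.linalg.norm(v))
E
python3 - <<'E'
from h import *
q=1.28; kx,ky=.07*np.sin(q),.13-.07*np.cos(q)
print(K0); print("knobtop px",proj("top",kp(kx,ky,.0265)))
X=kp(kx,ky,.004+.06); print("above",X); togo(X,R1); print("down 60mm:",-.06*RK[:,2])
print(np.degrees(Ro.from_matrix(R1).as_euler("xyz")))
E
```

```text
[ 0.48201932 -0.08655779  0.13812516]
knobtop px [227.63060528 186.53648007]
above [0.48430038 0.02484919 0.22901556]
shift mm [ 274.1 -616.2    3.3]
turn [ 23.75 -28.24 -61.52] 71.73598931080377
down 60mm: [ 0.0340593   0.00493229 -0.04914912]
[-145.      0.    -81.76]
```

```bash
python3 -m crank '[[[0.018,-0.041,0.004],[1.98,-2.35,-5.13],0],[[0.018,-0.041,0.004],[1.98,-2.35,-5.13],0],[[0.018,-0.041,0.004],[1.98,-2.35,-5.13],0],[[0.018,-0.041,0.004],[1.98,-2.35,-5.13],0],[[0.018,-0.041,0.004],[1.98,-2.35,-5.13],0],[[0.018,-0.041,0.004],[1.98,-2.35,-5.13],0],[[0.018,-0.041,0],[1.98,-2.35,-5.13],0],[[0.018,-0.041,0],[1.98,-2.35,-5.13],0],[[0.018,-0.041,0],[1.98,-2.35,-5.13],0],[[0.018,-0.041,0],[1.98,-2.35,-5.13],0],[[0.018,-0.041,0],[1.98,-2.35,-5.13],0],[[0.018,-0.041,0],[1.98,-2.35,-5.13],0]]'
python3 - <<'E'
from h import *
q=1.28; kx,ky=.07*np.sin(q),.13-.07*np.cos(q)
togo(kp(kx,ky,.064),R1); print(ctrl.get_obs()["joint_pos"])
E
```

```text
clock: 1.3
tool_pos: [0.4355, 0.1533, 0.2747]
orientation: [-146.5, 0.2, -81.9]
force: [1.6, 0.2, -0.4]
opening: 0.0435
gripper_force: 0.0
shift mm [  48.8 -128.4  -45.7]
turn [ 0.03 -1.54  0.15] 1.5441539516678053
[ 61.46473108 -23.02145807 -58.21846144  41.9487699  -41.284487
 -82.37550249]
```

```bash
python3 -m crank '[[[0.024,-0.03,0],[0,-0.5,0],0],[[0.024,-0.03,0],[0,-0.5,0],0],[[0,-0.035,-0.02],[0,-0.5,0],0],[[0,-0.033,-0.025],[0,0,0],0],[[0,0,0],[0,0,0],0]]'
python3 - <<'E'
from h import *
q=1.28; kx,ky=.07*np.sin(q),.13-.07*np.cos(q)
togo(kp(kx,ky,.064),R1); print(ctrl.get_obs()["joint_pos"])
E
```

```text
clock: 1.8
tool_pos: [0.4897, 0.0183, 0.24]
orientation: [-146.6, 0.2, -81.9]
force: [-0.3, -0.5, -0.3]
opening: 0.0438
gripper_force: 0.0
shift mm [ -5.4   6.6 -11. ]
turn [-0.   -1.58  0.16] 1.5871486473261385
[ 31.43135289 -18.36288972 -58.26256847  34.38087698 -22.42717244
 -52.2406871 ]
```

```bash
python3 -m crank '[[[-0.002,0.003,-0.018],[0,0,0],0],[[0,0.003,-0.015],[0,0,0],0],[[0,0,0],[0,0,0],0]]'
python3 - <<'E'
from h import *
q=1.28; kx,ky=.07*np.sin(q),.13-.07*np.cos(q)
togo(kp(kx,ky,.004),R1); print(ctrl.get_obs()["joint_pos"], (ctrl.get_obs()["tool_pos"]-K0)@RK)
p,d=imaging.snapshot("side"); cv2.imwrite("pics/s1.png",cv2.resize(p[60:300,60:380],None,fx=2.4,fy=2.4))
E
```

```text
clock: 2.1
tool_pos: [0.4959, 0.0252, 0.2213]
orientation: [-147.8, 0.8, -81.1]
force: [0.8, 0.0, -0.6]
opening: 0.0441
gripper_force: 0.0
shift mm [ 22.4   4.6 -41.4]
turn [-0.34 -2.9  -0.73] 3.012974695756456
[ 30.57162095 -15.5161882  -58.23862784  33.26634679 -19.78231843
 -50.60765926] [0.07208913 0.1085892  0.05106021]
```

View pics/s1.png

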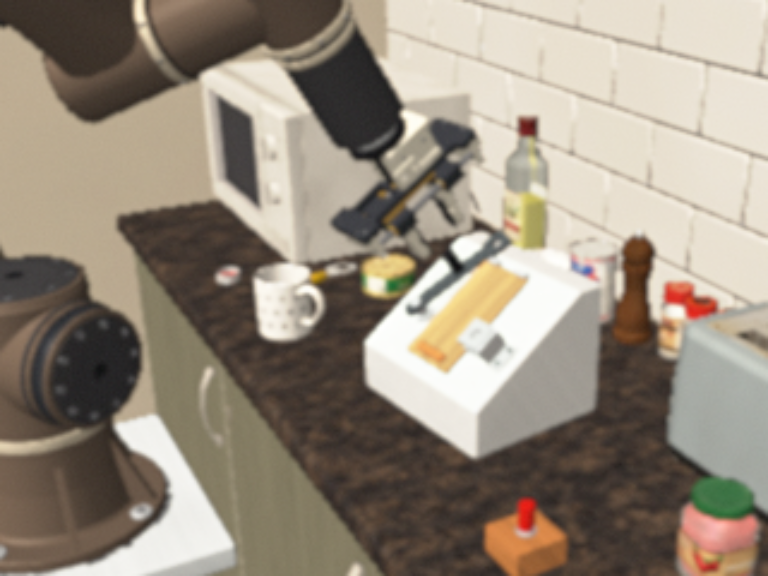

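The gripper (zoom (430,210)) is tilted over the bar and lined up above the knob (455,262). I'll continue down.

```bash
python3 -m crank '[[[0.008,0.002,-0.013],[0,0,0],0],[[0.008,0.002,-0.013],[0,0,0],0],[[0.006,0.001,-0.013],[0,0,0],0],[[0,0,0],[0,0,0],0]]'
python3 - <<'E'
from h import *
q=1.28; kx,ky=.07*np.sin(q),.13-.07*np.cos(q)
togo(kp(kx,ky,.004),R1); print(ctrl.get_obs()["joint_pos"], (ctrl.get_obs()["tool_pos"]-K0)@RK)
E
```

```text
clock: 2.55
tool_pos: [0.5235, 0.0263, 0.1929]
orientation: [-148.8, 1.3, -80.8]
force: [-0.4, -0.1, 0.1]
opening: 0.0437
gripper_force: 0.0
shift mm [ -5.1   3.5 -13. ]
turn [-0.67 -3.93 -1.04] 4.116620442129558
[ 25.90075286  -9.17356696 -58.21623307  35.76572216 -12.91539741
 -50.04207037] [0.07826742 0.10574358 0.01201914]
```

```bash
cat >> h.py <<'E'
def Rt(t):  # closing along keeper y, tool z tilted t deg forward
    t=np.radians(t); z=Rz@np.array([np.sin(t),0,-np.cos(t)]); y=-RK[:,1]; return np.stack([np.cross(y,z),y,z],1)
E
python3 - <<'E'
from h import *
for t in (22,): togo(kp(.067,.11,.004)+[-.0,0,.06],Rt(t))
E
```

```text
shift mm [-5.2  3.5 47. ]
turn [-41.79   0.    79.77] 90.05116199546654
```

```bash
python3 -m crank '[[[0,0,0.047],[0,0,0],0],[[-0.002,0.001,0.005],[-3.8,0,7.25],0],[[-0.001,0.001,0],[-3.8,0,7.25],0],[[-0.001,0.001,0],[-3.8,0,7.25],0],[[0,0,0],[-3.8,0,7.25],0],[[0,0,0],[-3.8,0,7.25],0],[[0,0,0],[-3.8,0,7.25],0],[[0,0,0],[-3.8,0,7.25],0],[[0,0,0],[-3.8,0,7.25],0],[[0,0,0],[-3.8,0,7.25],0],[[0,0,0],[-3.8,0,7.25],0],[[0,0,0],[-3.8,0,7.25],0]]'
python3 - <<'E'
from h import *
togo(kp(.067,.11,.004),Rt(22)); print(ctrl.get_obs()["joint_pos"], (ctrl.get_obs()["tool_pos"]-K0)@RK)
E
```

```text
clock: 3.75
tool_pos: [0.5189, 0.0294, 0.2467]
orientation: [-180.0, -22.0, 8.6]
force: [-0.3, 0.2, 0.5]
opening: 0.0437
gripper_force: 0.0
shift mm [ -0.6   0.5 -66.9]
turn [-0.02  0.   -0.34] 0.33707022643005674
[ 30.82148535  -8.86874948 -38.96452371  12.69632167 -40.08783861
  59.44622615] [0.10575557 0.10946075 0.0584986 ]
```

```bash
python3 -m crank '[[[0,0,-0.025],[0,0,0],0],[[-0.003,0,-0.025],[0,0,0],0],[[-0.002,0,-0.016],[0,0,0],0],[[0,0,0],[0,0,0],-1],[[0,0,0],[0,0,0],-1],[[0,0,0],[0,0,0],-1],[[0,0,0],[0,0,0],-1]]'
python3 - <<'E'
from h import *
o=ctrl.get_obs(); R=Ro.from_euler("xyz",o["orientation"],degrees=True).as_matrix()
print("grasp in keeper",(o["tool_pos"]-.0188*R[:,2]-K0)@RK,o["joint_pos"])
# arc path in world for grasp
q=np.linspace(1.28,-0.03,12); A=np.array([kp(.07*np.sin(a),.13-.07*np.cos(a),0) for a in q]); print(np.round(np.diff(A,axis=0)*1e3,1))
E
```

```text
clock: 4.45
tool_pos: [0.5151, 0.0291, 0.1815]
orientation: [-179.8, -22.1, 8.1]
force: [1.3, -1.1, 0.5]
opening: 0.0175
gripper_force: 19.8
grasp in keeper [0.06943364 0.10968337 0.02556779] [ 30.51627709  -5.48269227 -47.06969421  16.91427837 -28.78665791
  54.21848379]
[[-1.2 -8.1 -1.6]
 [-2.  -7.8 -2.2]
 [-2.8 -7.4 -2.7]
 [-3.5 -6.9 -3.1]
 [-4.2 -6.3 -3.5]
 [-4.8 -5.6 -3.9]
 [-5.3 -4.9 -4.2]
 [-5.8 -4.  -4.4]
 [-6.2 -3.1 -4.6]
 [-6.5 -2.2 -4.7]
 [-6.7 -1.2 -4.8]]
```

```bash
python3 -m crank '[[[-0.0012,-0.0081,-0.0016],[0,0,0],-1],[[-0.002,-0.0078,-0.0022],[0,0,0],-1],[[-0.0028,-0.0074,-0.0027],[0,0,0],-1],[[-0.0035,-0.0069,-0.0031],[0,0,0],-1],[[-0.0042,-0.0063,-0.0035],[0,0,0],-1],[[-0.0048,-0.0056,-0.0039],[0,0,0],-1],[[-0.0053,-0.0049,-0.0042],[0,0,0],-1],[[-0.0058,-0.004,-0.0044],[0,0,0],-1],[[-0.0062,-0.0031,-0.0046],[0,0,0],-1],[[-0.0065,-0.0022,-0.0047],[0,0,0],-1],[[-0.0067,-0.0012,-0.0048],[0,0,0],-1],[[0,0,0],[0,0,0],-1]]'
python3 - <<'E'
from h import *
o=ctrl.get_obs(); R=Ro.from_euler("xyz",o["orientation"],degrees=True).as_matrix()
print("grasp in keeper",(o["tool_pos"]-.0188*R[:,2]-K0)@RK,o["joint_pos"])
E
```

```text
clock: 5.65
tool_pos: [0.4647, -0.0298, 0.1405]
orientation: [-179.8, -22.0, 8.1]
force: [0.8, -5.6, 4.1]
opening: 0.017
gripper_force: 30.0
grasp in keeper [-0.00179233  0.05863797  0.0254301 ] [ 25.18418333  -7.86343963 -55.15269718  16.46000462 -22.36564536
  58.79184092]
```

```bash
python3 -m crank '[[[-0.003,-0.0004,-0.002],[0,0,0],-1],[[-0.002,-0.0004,-0.0015],[0,0,0],-1],[[0,0,0],[0,0,0],-1],[[0,0,0],[0,0,0],-1]]'
python3 - <<'E'
from h import *
o=ctrl.get_obs(); R=Ro.from_euler("xyz",o["orientation"],degrees=True).as_matrix()
print("grasp in keeper",(o["tool_pos"]-.0188*R[:,2]-K0)@RK,"force keeper",RK.T@o["force"])
E
```

```text
clock: 6.05
tool_pos: [0.4628, -0.0299, 0.1393]
orientation: [-179.9, -22.3, 8.1]
force: [12.4, -15.5, 5.1]
opening: 0.0171
gripper_force: 30.0
grasp in keeper [-0.00414323  0.05884584  0.02552356] force keeper [ 11.12906247 -17.15136052  -1.61578825]
```

```bash
python3 -m crank '[[[0,0,0],[0,0,0],0],[[0,0,0],[0,0,0],0],[[0,0,0],[0,0,0],0],[[0,0,0.03],[0,0,0],0],[[0.01,0,0.045],[0,0,0],0],[[0.01,0,0.045],[0,0,0],0],[[0,-0.04,0],[0,0,0],0],[[0,-0.045,0],[0,0,0],0],[[0,-0.045,0],[0,0,0],0],[[0,-0.045,0],[0,0,0],0],[[0,-0.045,0],[0,0,0],0],[[0,-0.045,0],[0,0,0],0]]'
python3 - <<'E'
from h import *
z=Rt(-18)[:,2]; X=np.array([.4045,-.326,.032+.024])+.0188*z; print(X); togo(X+[0,0,.08],Rt(-18))
for n in("top","side"):
    p,d=imaging.snapshot(n); np.savez(n+"1.npz",p=p,d=d)
a=np.load("top1.npz")["p"][135:232,190:290]; b=np.load("side1.npz")["p"][165:245,195:315]
cv2.imwrite("pics/z1.png",np.vstack([cv2.resize(a,(400,388)),cv2.resize(b,(400,267))])[:600] if 0 else np.hstack([cv2.resize(a,(390,378),interpolation=2),cv2.resize(b,(405,270),interpolation=2)[:378] if 0 else cv2.copyMakeBorder(cv2.resize(b,(405,270),interpolation=2),0,108,0,0,0)]))
E
```

```text
clock: 7.25
tool_pos: [0.4801, -0.2963, 0.2566]
orientation: [-179.8, -22.0, 8.2]
force: [0.5, -0.0, 1.2]
opening: 0.0438
gripper_force: 0.0
[ 0.39875046 -0.32683262  0.03812014]
shift mm [ -81.3  -30.6 -138.5]
turn [-5.91 39.59  0.07] 40.02725249645128
```

View pics/z1.png

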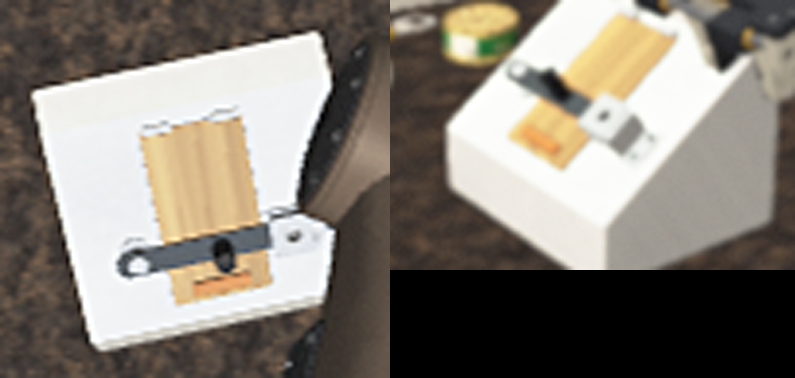

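The bar lies in the fork, and the hole is visible in both views, at top zoom (294,237) and side zoom (603,115). Next I'll go to the pin and triangulate the hole.

```bash
python3 -m crank '[[[-0.017,-0.006,-0.025],[-1.18,7.92,0],0],[[-0.016,-0.006,-0.025],[-1.18,7.92,0],0],[[-0.016,-0.006,-0.03],[-1.18,7.92,0],0],[[-0.016,-0.006,-0.03],[-1.18,7.92,0],0],[[-0.016,-0.007,-0.028],[-1.18,7.92,0],0],[[0,0,0],[0,0,0],0]]'
python3 - <<'E'
from h import *
def tri(uvs):
    A=[];b=[]
    for n,uv in uvs:
        m=imaging.camera_model(n); M=m["mtx"]@np.c_[m["R"],m["t"]]
        for i in(0,1): r=uv[i]*M[2]-M[i]; r/=np.linalg.norm(r[:3]); A.append(r[:3]); b.append(-r[3])
    x,res,*_=np.linalg.lstsq(np.array(A),np.array(b),rcond=None); return x
print("K0",K0,proj("top",K0),proj("side",K0)); X=tri([("top",(265.0,195.4)),("side",(257.8,198.7))]); print(X,(X-K0)@RK,proj("top",X),proj("side",X))
hs=cv2.cvtColor(np.load("side1.npz")["p"],cv2.COLOR_BGR2HSV)
m=(hs[...,1]>150)&((hs[...,0]<5)|(hs[...,0]>174))&(hs[...,2]>90); m[:262]=0;m[292:]=0;m[:,:268]=0;m[:,292:]=0
v,u=np.nonzero(m); print("red side bbox",u.min(),u.max(),v.min(),v.max(),u.mean(),v.mean()); print("pred head centre",proj("side",np.array([.4045,-.326,.051])),proj("top",np.array([.4045,-.326,.0665])))
z=Rt(-18)[:,2]; togo(np.array([.4045,-.326,.056])+.0188*z,Rt(-18)); print(ctrl.get_obs()["joint_pos"])
E
```

```text
clock: 7.95
tool_pos: [0.3966, -0.324, 0.1119]
orientation: [-179.7, 19.0, 8.3]
force: [-0.5, 1.8, -0.7]
opening: 0.0442
gripper_force: 0.0
K0 [ 0.48201932 -0.08655779  0.13812516] [264.73340111 195.06333218] [257.24458316 198.46849375]
[ 0.48193773 -0.08779915  0.1376878 ] [-0.00046273 -0.00121686 -0.00020991] [265.11635038 195.08636434] [257.43359453 198.77436104]
red side bbox 275 283 267 280 278.82758620689657 272.91954022988506
pred head centre [278.08132921 273.99277655] [337.05665236 216.69754651]
shift mm [  2.1  -2.9 -73.8]
turn [-0.12 -1.03 -0.  ] 1.0373619015249083
[-12.29910973  20.62758933 -21.27942451   6.9130119  -66.20644751
 106.78106761]
```

```bash
python3 -m crank '[[[0.002,-0.003,-0.03],[0,-1,0],0],[[0,0,-0.03],[0,0,0],0],[[0,0,-0.013],[0,0,0],0],[[0,0,0],[0,0,0],-1],[[0,0,0],[0,0,0],-1],[[0,0,0],[0,0,0],-1],[[0,0,0],[0,0,0],-1]]'
python3 - <<'E'
from h import *
o=ctrl.get_obs(); R=Ro.from_euler("xyz",o["orientation"],degrees=True).as_matrix(); print("grasp",o["tool_pos"]-.0188*R[:,2], o["orientation"])
E
```

```text
clock: 8.65
tool_pos: [0.4023, -0.3289, 0.0473]
orientation: [179.7, 16.9, 8.1]
force: [1.0, -0.9, 2.5]
opening: 0.0173
gripper_force: 20.0
grasp [ 0.40765914 -0.32808845  0.06524561] [179.72493095  16.88962175   8.09194895]
```

```bash
python3 -m crank '[[[0,0,0],[0,0,0],-1],[[0,0,0],[0,0,0],-1]]'
python3 - <<'E'
from h import *
o=ctrl.get_obs(); print(o["joint_pos"],o["qvel"],o["moment"])
for n in("side",):
    p,d=imaging.snapshot(n); cv2.imwrite("pics/g.png",cv2.resize(p[190:310,210:350],None,fx=5,fy=5,interpolation=2))
E
```

```text
clock: 8.85
tool_pos: [0.4022, -0.329, 0.0472]
orientation: [179.7, 16.9, 8.1]
force: [0.2, 1.1, 7.0]
opening: 0.017
gripper_force: 30.0
[-12.85771068  24.43620498 -25.3191705    7.51594429 -56.24829626
 105.95106333] [ 0.08344737  0.03767172 -0.01305615  0.04429817  0.02171471 -0.05339592] [ 0.63583933 -0.38841001 -0.17379702]
```

View pics/g.png

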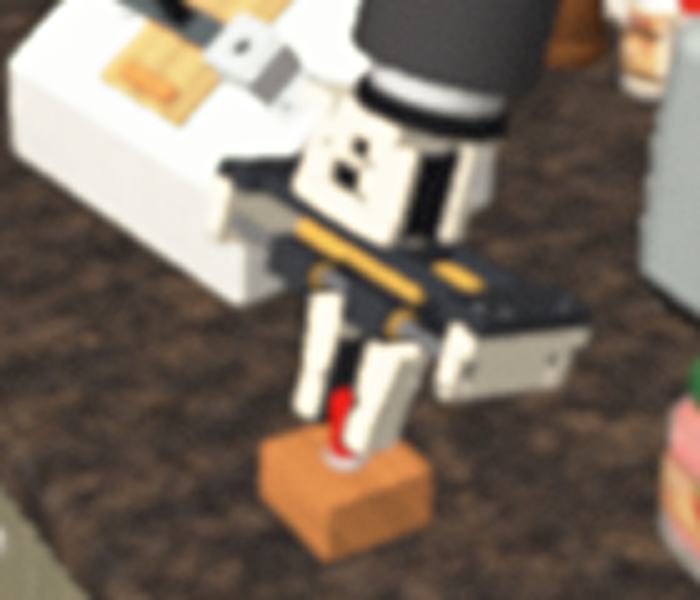

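The gripper holds the red head just above the collar, with the pin still seated in its rest. I'll record the grip and plan the transfer.

```bash
cat >> h.py <<'E'
def tool():
    o=ctrl.get_obs(); return o["tool_pos"],Ro.from_euler("xyz",o["orientation"],degrees=True).as_matrix()
K1=K0+RK@np.array([-.0005,-.0012,0])
def kp1(x,y,z): return K1+RK@np.array([x,y,z])
E
python3 - <<'E'
from h import *
p,R=tool(); x=np.array([.4045,-.326,.032]); x=x-R[:,1]*(R[:,1]@(x-p)); print(x)
pp=R.T@(x-p); pz=R.T@[0,0,1]; print("pin origin in tool",pp,"axis",pz); np.savez("grip.npz",pp=pp,pz=pz)
# target: rotate by -35 about keeper y axis... (tool tilts forward)
Rtg=Ro.from_rotvec(np.radians(-35)*RK[:,1]).as_matrix()@R; print(Rtg@pz,RK[:,2])
yy=Ro.align_vectors([RK[:,2],RK[:,1]],[Rtg@pz,-Rtg[:,1]])[0].as_matrix()@Rtg
np.save("Rtg.npy",yy); X=kp1(0,0,.045)-yy@pp; np.save("Xtg45.npy",X); print(X); togo(X,yy)
E
python3 -m crank '[[[0,0,0.02],[0,0,0],-1],[[0,0,0.03],[0,0,0],-1],[[0,0,0.04],[0,0,0],-1],[[0,0,0],[0,0,0],-1]]'
```

```text
[ 0.40488917 -0.32870208  0.03201272]
pin origin in tool [ 6.96187950e-03 -2.30257436e-17  1.37862374e-02] axis [-0.2912526   0.00466061 -0.95663483]
[-0.56765507 -0.08220491  0.81915204] [-0.56765507 -0.08220491  0.81915204]
[ 0.44545478 -0.09302957  0.18564763]
shift mm [ 43.2 236.  138.4]
turn [  5.13 -34.62   0.08] 35.00032559733245
clock: 9.3
tool_pos: [0.4043, -0.33, 0.141]
orientation: [179.5, 16.6, 8.1]
force: [-0.1, -0.0, -0.2]
opening: 0.0171
gripper_force: 30.0
```

```bash
python3 -m crank '[[[0,0,0.04],[0,0,0],-1],[[0,0,0.04],[1.03,-6.92,0],-1],[[0.01,0.035,0.01],[1.03,-6.92,0],-1],[[0.01,0.04,0],[1.03,-6.92,0],-1],[[0.01,0.04,0],[1.03,-6.92,0],-1],[[0.01,0.04,0],[1.03,-6.92,0],-1],[[0,0.04,0],[0,0,0],-1],[[0,0.04,0],[0,0,0],-1],[[0,0,0],[0,0,0],-1]]'
python3 - <<'E'
from h import *
togo(np.load("Xtg45.npy"),np.load("Rtg.npy")); print(ctrl.get_obs()["joint_pos"])
E
```

```text
clock: 10.2
tool_pos: [0.441, -0.0896, 0.2266]
orientation: [-180.0, -18.1, 8.5]
force: [-0.1, 0.0, -0.0]
opening: 0.017
gripper_force: 30.0
shift mm [  4.4  -3.4 -40.9]
turn [-0.16  0.01 -0.31] 0.3446354655392299
[ 15.78487636 -12.99635307 -39.71786466   3.12973475 -45.35271767
  80.83012291]
```

```bash
python3 -m crank '[[[0.002,-0.002,-0.02],[-0.16,0,-0.3],-1],[[0.002,-0.001,-0.02],[0,0,0],-1],[[0,0,0],[0,0,0],-1],[[0,0,0],[0,0,0],-1]]'
python3 - <<'E'
from h import *
togo(np.load("Xtg45.npy"),np.load("Rtg.npy")); print(ctrl.get_obs()["joint_pos"])
g=np.load("grip.npz"); p,R=tool(); O=p+R@g["pp"]; Z=R@g["pz"]; print("pin in keeper",(O-K1)@RK,Z@RK)
im=[]
for n in("top","side"):
    q,d=imaging.snapshot(n); np.savez(n+"2.npz",p=q,d=d); c=proj(n,K1); print(n,"K",c,"tip",proj(n,O-.026*Z),"org",proj(n,O),"head",proj(n,O+.0345*Z))
    u,v=np.round(c).astype(int); im.append(cv2.resize(q[v-28:v+22,u-25:u+25],(400,400),interpolation=2))
cv2.imwrite("pics/in.png",np.hstack(im))
E
```

```text
clock: 10.6
tool_pos: [0.4453, -0.0972, 0.1861]
orientation: [179.8, -17.9, 7.8]
force: [0.3, 0.9, -0.1]
opening: 0.017
gripper_force: 30.0
shift mm [ 0.2  4.2 -0.5]
turn [ 0.09 -0.18  0.39] 0.4387745252587382
[ 14.5948353   -9.75910234 -43.25455474   3.59842734 -38.81859862
  80.75247126]
pin in keeper [-0.00044629 -0.00422158  0.04582379] [0.0032947  0.00249232 0.99999147]
top K [265.1231539  195.12399887] tip [267.43405349 197.49756037] org [268.74057267 200.87316842] head [270.55283326 205.55544294]
side K [257.38873453 198.73886882] tip [255.05460726 195.27968779] org [250.84773879 189.7292607 ] head [245.07993747 182.11938156]
```

View pics/in.png

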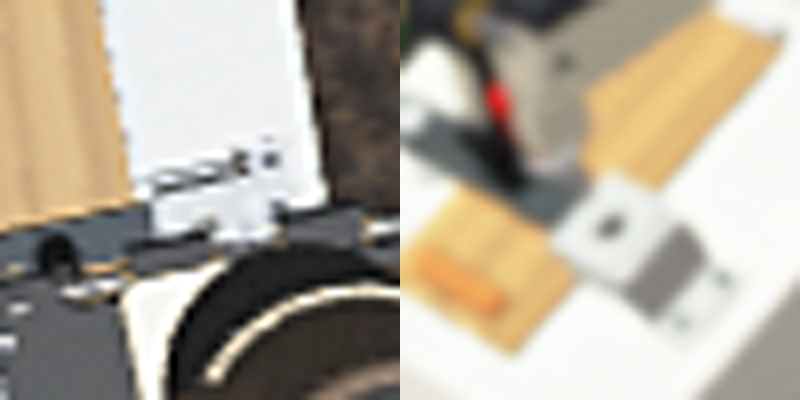

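```bash
cat >> h.py <<'E'
def pin():
    g=np.load("grip.npz"); p,R=tool(); O=p+R@g["pp"]; Z=R@g["pz"]; o=ctrl.get_obs()
    print("pin in keeper mm",np.round((O-K1)@RK*1e3,2),np.round(Z@RK,3),"F keeper",np.round(RK.T@o["force"],1),"open",o["opening"])
E
python3 -m crank '[[[0,0.004,0],[0,0,0.4],-1],[[0,0,0],[0,0,0],-1],[[0,0,0],[0,0,0],-1]]'; python3 -c "
from h import *
pin(); print(-.01*RK[:,2])"
```

```text
clock: 11.0
tool_pos: [0.4455, -0.0926, 0.1863]
orientation: [179.8, -18.0, 8.3]
force: [0.0, -0.2, -0.5]
opening: 0.0169
gripper_force: 30.0
pin in keeper mm [ 0.48  0.4  45.48] [ 0.002 -0.002  1.   ] F keeper [-0.3 -0.2 -0.4] open 0.016912918389730473
[ 0.00567655  0.00082205 -0.00819152]
```

```bash
python3 -m crank '[[[0.0045,0.0004,-0.0065],[0,0,0],-1],[[0.0045,0.0004,-0.0065],[0,0,0],-1],[[0.0028,0.0004,-0.0041],[0,0,0],-1],[[0.0014,0.0002,-0.002],[0,0,0],-1],[[0.0014,0.0002,-0.002],[0,0,0],-1],[[0,0,0],[0,0,0],-1]]'; python3 -c "
from h import *
pin()"
```

```text
clock: 11.6
tool_pos: [0.46, -0.0912, 0.1644]
orientation: [179.8, -17.9, 8.3]
force: [-1.2, -0.5, -0.1]
opening: 0.0172
gripper_force: 30.0
pin in keeper mm [-0.25 -0.23 19.2 ] [ 0.003 -0.002  1.   ] F keeper [-1.  -0.3  0.7] open 0.017227153671414544
```

The tip is about 7 mm into the hole with almost no force, so I'll continue.

```bash
python3 -m crank '[[[0.0023,0.0003,-0.0033],[0,0,0],-1],[[0.0023,0.0003,-0.0033],[0,0,0],-1],[[0,0,0],[0,0,0],-1]]'; python3 -c "
from h import *
pin()"
```

```text
clock: 11.9
tool_pos: [0.4646, -0.0905, 0.1577]
orientation: [179.8, -17.9, 8.2]
force: [-0.3, -0.6, 0.1]
opening: 0.0169
gripper_force: 30.0
pin in keeper mm [-0.24 -0.26 11.06] [ 0.003 -0.002  1.   ] F keeper [-0.2 -0.5  0.3] open 0.016850849745783696
```

```bash
python3 -m crank '[[[0.0023,0.0003,-0.0033],[0,0,0],-1],[[0.0023,0.0003,-0.0033],[0,0,0],-1],[[0.0012,0.0002,-0.0018],[0,0,0],-1],[[0,0,0],[0,0,0],-1]]'; python3 -c "
from h import *
pin()"
```

```text
clock: 12.3
tool_pos: [0.4703, -0.0898, 0.1494]
orientation: [179.8, -17.9, 8.2]
force: [0.4, -0.6, -0.8]
opening: 0.0172
gripper_force: 30.0
pin in keeper mm [-0.31 -0.33  0.88] [ 0.003 -0.002  1.   ] F keeper [-0.2 -0.6 -0.8] open 0.01723828446273674
```

```bash
python3 -m crank '[[[0.0011,0.0002,-0.0016],[0,0,0],-1],[[0.0011,0.0002,-0.0016],[0,0,0],-1],[[0,0,0],[0,0,0],-1],[[0,0,0],[0,0,0],-1]]'; python3 -c "
from h import *
pin()"
```

```text
clock: 12.7
tool_pos: [0.4719, -0.0897, 0.148]
orientation: [179.8, -17.9, 8.3]
force: [-18.1, 3.9, 23.9]
opening: 0.0172
gripper_force: 30.1
pin in keeper mm [ 0.21 -0.45 -1.16] [ 0.002 -0.002  1.   ] F keeper [-0.5  6.4 29.6] open 0.01721199229680333
```

The collar is seated, with about 30 N of axial reaction. I'll unload, open and retreat.

```bash
python3 -m crank '[[[-0.0008,0,0.0012],[0,0,0],-1],[[0,0,0],[0,0,0],-0.1],[[0,0,0],[0,0,0],-0.1],[[0,0,0],[0,0,0],-0.1],[[-0.005,0,0.015],[0,0,0],-0.1],[[-0.01,0,0.03],[0,0,0],-0.1],[[0,0,0.045],[0,0,0],-0.1],[[0,-0.04,0.02],[0,0,0],-0.1],[[0,-0.045,0],[0,0,0],-0.1],[[0,-0.045,0],[0,0,0],-0.1],[[0,-0.045,0],[0,0,0],-0.1],[[0,0,0],[0,0,0],-0.1]]'
python3 - <<'E'
from h import *
im=[]
for n in("top","side"):
    q,d=imaging.snapshot(n); c=proj(n,K1); print(n,proj(n,kp1(0,0,.0345)))
    u,v=np.round(c).astype(int); im.append(cv2.resize(q[v-28:v+22,u-25:u+25],(400,400),interpolation=2))
    Q=(cloud(n,d)-K1)@RK; hs=cv2.cvtColor(q,cv2.COLOR_BGR2HSV); m=(hs[...,1]>140)&((hs[...,0]<6)|(hs[...,0]>172))&(np.abs(Q[...,:2]).max(-1)<.03); print(m.sum(),np.round(Q[m].mean(0)*1e3,1),np.round(Q[m].max(0)*1e3,1))
cv2.imwrite("pics/fin.png",np.hstack(im))
E
```

```text
clock: 13.9
tool_pos: [0.4564, -0.2694, 0.257]
orientation: [179.8, -17.8, 7.9]
force: [0.3, 0.5, -0.4]
opening: 0.0391
gripper_force: 0.0
top [266.81791632 199.53500593]<stdin>:6: RuntimeWarning: Mean of empty slice.
  ret = um.true_divide(
Traceback (most recent call last):
ValueError: zero-size array to reduction operation maximum which has no identity
```

Run:
```python
from h import *
im=[]
for n in("top","side"):
    q,d=imaging.snapshot(n); c=proj(n,K1); print(n,c,proj(n,kp1(0,0,.0345)))
    u,v=np.round(c).astype(int); im.append(cv2.resize(q[v-28:v+22,u-25:u+25],(400,400),interpolation=2))
    Q=(cloud(n,d)-K1)@RK; hs=cv2.cvtColor(q,cv2.COLOR_BGR2HSV); m=(hs[...,1]>140)&((hs[...,0]<6)|(hs[...,0]>172))&(np.abs(Q[...,:2]).max(-1)<.03)
    if m.any(): print(m.sum(),np.round(Q[m].mean(0)*1e3,1),np.round(Q[m].max(0)*1e3,1))
cv2.imwrite("pics/fin.png",np.hstack(im))
```

```text
top [265.1231539  195.12399887] [266.81791632 199.53500593]
side [257.38873453 198.73886882] [251.89019447 191.54093644]
41 [-4.5 -5.5 28.7] [ 2.1  9.4 40. ]
```

View pics/fin.png

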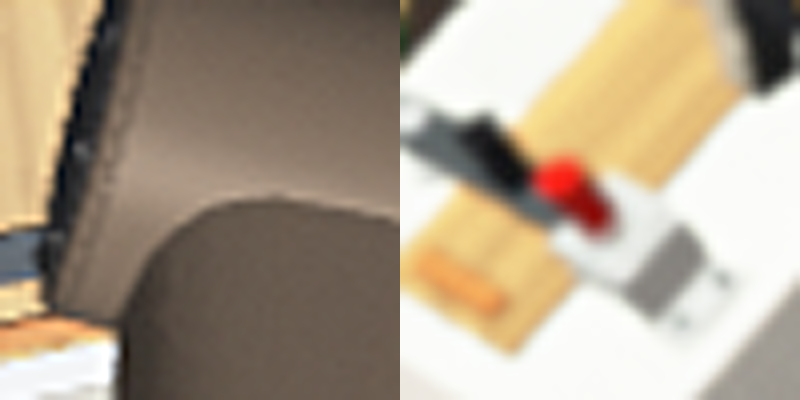

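The pin sits in the fork: its head top is at side pixel (251.6,193), against (251.9,191.5) expected when fully home. The top view is blocked by the arm, but the gripper is clear of everything.

```bash
python3 -c "
from plant import close_job
print(close_job())"
```

```text
the job is handed in; nothing more can be done
None
```

The job is handed in: the bar is across at its stop in the fork, the pin is pushed home and released, and the mug, jar and tin were never approached (not re-measured at the end); no verdict came back.

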